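# Clip the sprung cap into the pin caddy

## Robot

A 6-joint arm with a two-finger parallel gripper is mounted at the origin on the work surface. World frame = base frame: x ahead of the robot, y to its left, z up, the work surface at z = 0. Lengths are in m, angles in rad, forces in N, time in s.
With the tool pointing down it reaches from about 0.325 to 0.75 m from the base axis. Payload 7.6 kg.
Tool frame: the origin (TCP) lies midway between the tips of the shut fingers; the grasp point (between the pads) lies 19 mm behind it; z points along the fingers, y is the line along which they close (so a half turn about z gives the same grasp; the last joint's range is limited). The gripper opens to 85 mm and grips with 20 to 120 N. Pads are 22 mm wide; open, the fingers measure 114 mm over their backs; the gripper's body (76 mm by 85 mm) begins 54 mm behind the grasp point. The pads swing forward as they close: fully open they stand 13 mm farther back than shut.
Start: joints at [-0.07, 0.052, 1.401, -0, 1.689, -0.07], TCP at [0.525, 0, 0.231] pointing down, gripper open.
Joint ranges: [-2.9, 2.9], [-0.91, 2.17], [0.12, 2.37], [-1.06, 4.2], [0.26, 2.73], [-2.93, 2.93]. Speed limits (rad/s): [2.57, 2.57, 3.01, 3.14, 3.14, 3.14].

## Interface

Orientations are given as a unit quaternion [x, y, z, w].
In Python, from bench import readout, vision, bot gives the robot as it stands.
- The arm moves only by the tool arm_command, never from a script. Its argument "commands" is a list of rows, each an object with "dp": the shift along the tool's x, y, z scaled (see below), a list of three; "twist": the turn about the tool's z scaled (see below). In form: [{"dp": [x, y, z], "twist": twist}, ...]. A call has 1 to 20 rows; each row shifts and turns the commanded pose from where the row before left it, along the tool's axes as they then stand; what a row does not reach is not made up. The controller multiplies each number of a shift by 0.1 m and each number of a turn by 60 degrees. A row lasts 1/8 s, in which the tool goes at most 62.5 mm and 10.7 degrees, less where a joint would pass 70% of its speed; a pose out of reach is approached as far as the arm can. A call with a number of a shift or a turn outside -1 to 1 is refused whole. A call with a gripper value outside its range is refused whole. "gripper" is the gripper's target within -1 to 1 (fully open at 1, half-way at 0, shut at -1), set as the call begins (left out, the last holds). The fingers move at their own pace and stop on an object; "squeeze" is the grip in N (left out, the last holds). Time passes only in rows, so rows that do not move let the fingers close. It gives the time, the measured TCP pose, the force, the opening and the grip force at its end, in the units of the state.
- readout.state(): the state, without advancing time (a new reading comes with each control period).
- vision.camera(name): name is "scene" or "side" or "wrist"; returns (picture, depth): 400x640x3 uint8, blue, green, red; 400x640 float32, m along the optical axis (not along the pixel's ray), 0 where there is no reading.
- vision.get_calibration(name): a dict with "fx", "fy", "cx", "cy" (pixels), "extrinsics" (4x4, takes a point from camera to world coordinates). Camera axes: x right, y up, looking along -z (the intrinsics and any distortion apply to the point x, -y, -z); pixel columns grow to the right and rows downward; lengths in m; the calibration is good to about 2 mm. A picture is of the moment at which its call begins: read the wrist's pose just before it. get_calibration takes no time and is no camera call; for the wrist camera it gives the pose at the moment of the call.
- bot.hand_in(): hands the job in; it is judged then, once.
The state is a dict: "time": time; "joint_positions": joint angles; "joint_vel": joint speeds; "joint_torque": joint torques, N m; "tcp_pos": TCP position; "eef_rot": TCP orientation; "force": force on the tool from outside, world axes, zero at the start; "ft_torque": the same for the moment, N m; "grip_width": finger opening in m; "grip_force": force on a finger pad.
Only numpy, scipy, OpenCV 4.12 (cv2) and the standard library are available. Lean on these libraries where they do the work, as an engineer would, in place of code of your own. Each camera call takes 0.05 s, during which the arm holds its last target. There are 200 camera calls.

## Task

Close the pin caddy with its spring-clip cap: pinch the cap's two upright blue tabs together to pick it up, push it gently down into the caddy's mouth against the sprung pin tray until its red flange is fully home on the brass rim, then let the tabs spring apart so that the catches lock under the rim and the cap stays down by itself. Feel for the rim and never press on the caddy with more than about 15 N, and leave the spools, scissors and pincushion where they are.

Things in the scene. Friction and masses are not known exactly. Their poses are not given: they have to be found in the camera images.
- cap: Loose round spring-clip cap, about 80 g, lying flat, right way up. Origin: centre of its underside; z up; the tabs stand on its +y and -y sides. Bottom to top: cream foot of radius 15 mm, flanked by the catches; cream plug of radius 28.2 mm (z 7.2 to 15 mm, lower edge tapered); red flange of radius 37 mm (z 15 to 19 mm); two blue tabs (z 19 to 43 mm). It may be fitted turned to any angle.
- cap_top (a point): On the cap's axis at the top face of the red flange, 19 mm above the cap's underside. With the flange home on the rim, the cap's underside is 15 mm below the rim's top face, so 43 to 67 mm above the caddy's origin; locked and let go, the cap rises 1.8 mm.
- cap_tabs (a point): On the cap's axis at mid height of the tabs, 31 mm above its underside. Each upright blue tab is a plate 16 mm wide (x), 5 mm thick (y), 24 mm high; free, their outer faces are at y = +20 and -20 mm (40 mm over both), fully pinched 27 mm over both. Each tab springs out with about 3.5 N when free and 8 N when fully in: a grip of 20 N or a little more holds both in.
- cap_catches (a point): On the cap's axis at mid height of the catches, 4.7 mm above its underside. Blue catches, 12 mm wide (x), 5 mm high (z 2.2 to 7.2 mm), flat below, stick out along +y and -y to 33.5 mm from the axis; each is one piece with the tab on its side, and a fully pinched tab draws it in to 27 mm. Catches that are out cannot pass the rim.
- tab_left (a joint): How far the tab on the cap's +y side is pushed in toward the axis, m: 0 free (catch out), 0.0065 fully in. Sprung back to 0.
- tab_right (a joint): The same for the tab on the cap's -y side.
- caddy: Fixed round pin caddy: pink pot with cream dots, 97 mm across, brass rim ring on top, sprung pin tray in its mouth. Origin: centre of its underside on the table, z up. Pressing on it with more than 15 N may crack it (18 N counts as broken).
- caddy_mouth (a point): On the caddy's axis, 58 mm above its origin: the lowest the rim's top face can be. Brass rim (86 mm wide, round mouth of 60 mm, lip 6 mm thick) on its brass neck is screwed up or down: its top is 0 to 24 mm above this point, different each time, not measured; pressed, it gives 0.1 mm per N. Below the lip is room for the catches; the lip fits between flange and catches with 1.8 mm to spare.
- tray_top (a point): Centre of the top of the round steel pin tray in the mouth (radius 25 mm), 71 mm above the caddy's origin when free. It yields downward on a spring: 3 N at first, 0.1 N more per mm, up to 32 mm. The cap's foot meets it before the flange meets the rim, and it pushes the cap out again unless both catches are under the lip.
- spool_red: Bystander: loose upright spool of red thread with orange ends, 36 mm across, 55 mm high; origin: centre of its underside.
- spool_blue: Bystander: loose upright spool of blue thread with pale green ends, 30 mm across, 50 mm high; origin: centre of its underside.
- pincushion: Bystander: loose round pink dotted pincushion in a wooden ring, 112 mm across, about 53 mm high; origin: centre of its underside.
- scissors: Bystander: small loose gold scissors lying flat, about 112 mm long, 58 mm wide at the handles, 7 mm high; origin: under the pivot, blades to +x, handles to -x.
Things that resemble listed ones, but are neither listed nor needed, are in the scene too. What is meant by the cap is not turquoise, and is the smaller of those in its own colour.

How it is judged:
On the way, in this order (a step that is already met when the one before it is completed fails the run):
1. the cap is lifted at least 25 mm with both tabs pinched in (each by more than 5 mm) (value of joint each of tab_left, tab_right above 0.005 m and height (world z) of cap above 0.025 m), for 0.2 s.
2. the cap, tabs still pinched in, is pushed down against the tray in the caddy's mouth (underside less than 69 mm above the caddy's origin, within 5 mm of its axis) (value of joint each of tab_left, tab_right above 0.005 m and z of cap in the frame of caddy below 0.069 m and horizontal distance between cap and caddy below 0.005 m), for 0.1 s.
At the end, for the whole second after the job is handed in: The cap sits right way up and level (within 0.1 rad) in the caddy's mouth, within 5 mm of its axis, with its underside 40 to 70 mm above the caddy's origin, both tabs sprung out again (each less than 1.5 mm from free) so that both catches are under the lip; it is let go and at rest (z of cap in the frame of caddy between 0.04 and 0.07 m and horizontal distance between cap and caddy below 0.005 m and angle between cap's own z axis and vertical below 0.1 rad and value of joint each of tab_left, tab_right below 0.0015 m and linear speed of cap below 0.02 m/s and contact force between the fingers and cap below 0.1 N); the robot touches nothing.
It fails at once if the cap is pressed on the caddy with more than 18 N (contact force between cap and caddy above 18 N).
It fails at once if the robot presses on the caddy itself with more than 18 N (contact force between any of the fingers, the arm and caddy above 18 N).
It fails at once if a spool is moved by more than 20 mm or tipped over (distance of any of spool_red, spool_blue from where it was at the start of the episode above 0.02 m or angle between any of spool_red, spool_blue's own z axis and vertical above 0.5 rad).
It fails at once if the pincushion is moved by more than 20 mm or tipped over (distance of pincushion from where it was at the start of the episode above 0.02 m or angle between pincushion's own z axis and vertical above 0.5 rad).
It fails at once if the scissors are moved by more than 20 mm or tipped over (distance of scissors from where it was at the start of the episode above 0.02 m or angle between scissors's own z axis and vertical above 0.5 rad).
It also fails if it takes over 45 s, if anything falls off the work surface, if the arm or the gripper's body presses on something with over 40 N, if the wrist force passes 120 N, or if a joint passes its speed limit or range.

## Working session

There is one attempt and no reset: what is moved stays moved. The work goes in short steps, Python scripts to look and compute and a tool call to move; the robot and the scene stay as the last step left them, time stands still between calls to the robot, and variables do not carry over. Pictures are saved under pics/ and viewed, at most 10 in all, crops included, and the job is handed in when it is done.

Besides the shell and the picture viewer there is one more tool, called after "Emit:" as name(argument=value, ...) on one line, values as JSON. arm_command: Moves the arm, as the interface text tells. Its arguments: {"type":"object","properties":{"commands":{"type":"array"},"gripper":{"type":"number"},"squeeze":{"type":"number"}},"required":["commands"]}

```bash
mkdir -p pics
cat > h.py <<'E'
import numpy as np, cv2
from bench import readout, vision, bot
def snap(n,f):
    c=vision.get_calibration(n); im,d=vision.camera(n); cv2.imwrite(f'pics/{f}.png',im); np.savez(f'pics/{f}.npz',im=im,d=d,E=c['extrinsics'],K=[c['fx'],c['fy'],c['cx'],c['cy']]); return f
def cloud(f):
    z=np.load(f'pics/{f}.npz'); d=z['d']; fx,fy,cx,cy=z['K']; v,u=np.mgrid[:400,:640]
    P=np.stack([(u-cx)/fx*d,-(v-cy)/fy*d,-d,np.ones_like(d)],-1)@np.array(z['E']).T
    return z['im'],d,P[...,:3]
E
python3 -c "
from h import *
print(readout.state()); [snap(n,n+'0') for n in('scene','side')]
print({k:v for k,v in vision.get_calibration('scene').items()})"
```

```text
{'time': 0.0, 'joint_positions': array([-7.02724557e-02,  5.28079299e-02,  1.40176393e+00, -4.99617879e-06,
        1.68858313e+00, -7.02877455e-02]), 'joint_vel': array([ 0.00014776,  0.00058156, -0.00106095,  0.00039061, -0.00195381,
        0.00033419]), 'joint_torque': array([ 8.02730119e-04, -3.81666934e+01, -3.60182977e+01,  8.43031398e-05,
        6.19437444e-03, -2.66336252e-05]), 'tcp_pos': array([5.24690838e-01, 5.77771580e-05, 2.30467722e-01]), 'eef_rot': array([ 7.07101366e-01,  7.07111765e-01, -5.14092875e-04, -5.88170493e-04]), 'force': array([ 0.14106815,  0.5741462 , -0.16891896]), 'ft_torque': array([0.03614779, 0.01725126, 0.02884833]), 'grip_force': 0.0, 'grip_width': 0.085480097402043}
{'fx': 377.1273559140481, 'fy': 377.1273559140481, 'cx': 324.3415751799521, 'cy': 199.1231208211389, 'extrinsics': array([[-0.63212915, -0.55370051,  0.54205949,  1.01762535],
       [ 0.7748157 , -0.44394465,  0.45008197,  0.32833633],
       [-0.0085662 ,  0.70450613,  0.7096462 ,  0.67168526],
       [ 0.        ,  0.        ,  0.        ,  1.        ]])}
```

View pics/scene0.png

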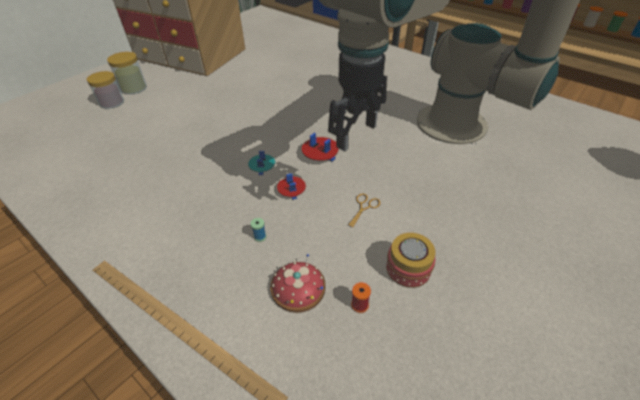

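View pics/side0.png

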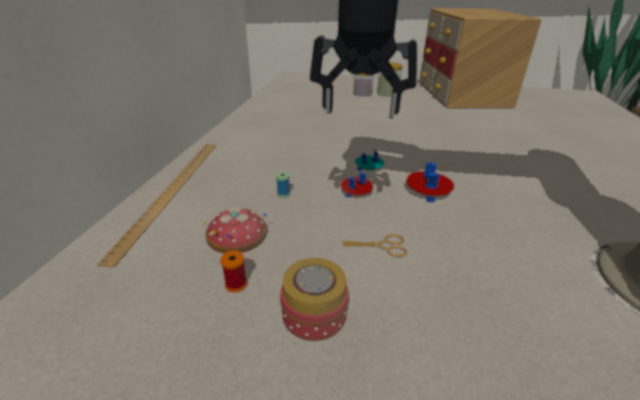

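The scene view shows the small red cap at (291,187), the larger red one at (320,148), the turquoise one at (262,162), and the caddy rim at about (413,246). In the side view the small cap is at (357,187) and the caddy rim at (315,278).

Run:
```python
from h import *
for f,cc,rc in(('scene0',(291,187),(413,258)),('side0',(357,187),(315,285))):
    im,d,P=cloud(f); hsv=cv2.cvtColor(im,cv2.COLOR_BGR2HSV); H,S,V=cv2.split(hsv.astype(int)); v,u=np.mgrid[:400,:640]
    near=(abs(u-cc[0])<21)&(abs(v-cc[1])<16)&(d>0)
    red=near&((H<8)|(H>172))&(S>150)&(V>90); blue=near&(H>105)&(H<130)&(S>120)
    p=P[red]; 
    print(f,'red',red.sum(),p.mean(0).round(4),np.median(p[:,2]),p.min(0).round(3),p.max(0).round(3), cv2.minEnclosingCircle((p[:,:2]*1000).astype(np.float32)))
    p=P[blue]; print('blue pts'); t=p[p[:,2]>.022]; 
    k=cv2.kmeans(t[:,:2].astype(np.float32),2,None,(3,50,1e-6),5,0)[2]; print(len(t),k, p[:,2].max()); print(np.c_[p,u[blue],v[blue]].round(3)[::max(1,blue.sum()//12)].tolist())
    br=(abs(u-rc[0])<45)&(abs(v-rc[1])<45)&(H>15)&(H<32)&(S>110)&(V>110)&(P[...,2]>.05)
    p=P[br]; zt=np.percentile(p[:,2],90); q=p[p[:,2]>zt-.006]; print('rim',br.sum(),zt,len(q),cv2.minEnclosingCircle((q[:,:2]*1000).astype(np.float32)))
    st=(abs(u-rc[0])<25)&(abs(v-rc[1])<25)&(S<70)&(P[...,2]>.05); p=P[st]; print('tray',len(p),np.median(p,0).round(4), cv2.minEnclosingCircle((p[:,:2]*1000).astype(np.float32)))
```

```text
scene0 red 272 [ 0.5389 -0.1784  0.0189] 0.018964400015284266 [ 0.501 -0.214  0.015] [ 0.57  -0.147  0.022] ((535.7189331054688, -181.53201293945312), 35.59841537475586)
blue pts
53 [[ 0.5265864  -0.1940385 ]
 [ 0.54710263 -0.16539952]] 0.04412770153418899
[[0.524, -0.196, 0.043, 289.0, 174.0], [0.529, -0.195, 0.043, 288.0, 175.0], [0.531, -0.196, 0.041, 287.0, 176.0], [0.523, -0.19, 0.039, 291.0, 176.0], [0.524, -0.193, 0.035, 290.0, 177.0], [0.526, -0.195, 0.032, 289.0, 178.0], [0.529, -0.197, 0.029, 288.0, 179.0], [0.53, -0.196, 0.027, 288.0, 180.0], [0.53, -0.196, 0.024, 288.0, 181.0], [0.525, -0.191, 0.019, 291.0, 182.0], [0.543, -0.165, 0.044, 293.0, 183.0], [0.543, -0.165, 0.04, 293.0, 184.0], [0.55, -0.166, 0.039, 291.0, 186.0], [0.547, -0.163, 0.031, 293.0, 188.0], [0.555, -0.157, 0.007, 293.0, 198.0]]
rim 670 0.07050736103787181 633 ((766.8672485351562, 244.49642944335938), 264.4027404785156)
tray 428 [0.5562 0.1726 0.0708] ((774.2681274414062, 235.1915740966797), 260.5738525390625)
side0 red 285 [ 0.5311 -0.1706  0.018 ] 0.01799103499529603 [ 0.501 -0.213  0.015] [ 0.568 -0.143  0.02 ] ((534.11962890625, -178.93093872070312), 36.5095100402832)
blue pts
86 [[ 0.54287064 -0.1633587 ]
 [ 0.523598   -0.19261694]] 0.043381724500648644
[[0.529, -0.196, 0.041, 360.0, 173.0], [0.52, -0.19, 0.042, 364.0, 174.0], [0.526, -0.195, 0.034, 361.0, 176.0], [0.519, -0.191, 0.034, 364.0, 177.0], [0.519, -0.188, 0.034, 364.0, 178.0], [0.521, -0.189, 0.03, 363.0, 179.0], [0.526, -0.195, 0.024, 361.0, 180.0], [0.538, -0.16, 0.039, 354.0, 181.0], [0.542, -0.161, 0.035, 352.0, 182.0], [0.545, -0.164, 0.031, 351.0, 183.0], [0.542, -0.163, 0.029, 352.0, 184.0], [0.542, -0.162, 0.025, 352.0, 186.0], [0.551, -0.156, 0.007, 347.0, 194.0]]
rim 1542 0.06944861601391028 1311 ((521.8763427734375, 328.7016296386719), 200.60418701171875)
tray 795 [0.5535 0.1744 0.0702] ((526.7938842773438, 334.90350341796875), 195.63845825195312)
```

Both views agree: the small cap has a flange radius of about 36.5 mm, its top at z = 19 mm, its centre near (0.535,-0.179), and its tab line at about 55.5°. Next I'll move above it.

Emit:
arm_command(commands=[{"dp": [-0.45, 0.026, 0.2], "twist": 0}, {"dp": [-0.45, 0.026, 0.2], "twist": 0}, {"dp": [-0.45, 0.026, 0.2], "twist": 0}, {"dp": [-0.44, 0.022, 0.2], "twist": 0}, {"dp": [0, 0, 0], "twist": -0.154}, {"dp": [0, 0, 0], "twist": -0.154}, {"dp": [0, 0, 0], "twist": -0.154}, {"dp": [0, 0, 0], "twist": -0.154}, {"dp": [0, 0, 0], "twist": -0.154}, {"dp": [0, 0, 0], "twist": -0.154}, {"dp": [0, 0, 0], "twist": 0}, {"dp": [0, 0, 0], "twist": 0}], gripper=1, squeeze=25)

```text
time: 1.6
tcp_pos: [0.5349, -0.1789, 0.1511]
eef_rot: [0.299, 0.954, 0.0, -0.0]
force: [-0.3, -0.1, 0.6]
grip_width: 0.0854
grip_force: 0.0
```

Run:
```python
from h import *
s=readout.state();R=__import__('scipy.spatial.transform',fromlist=['R']).Rotation.from_quat(s['eef_rot']).as_matrix();print(s['time'],s['tcp_pos'],R[:,1],np.degrees(np.arctan2(R[1,1],R[0,1])),s['joint_positions'],s['force'])
snap('wrist','w1')
im,d,P=cloud('w1'); print(P[200,320])
```

```text
1.6 [ 0.53491328 -0.17893254  0.15106746] [ 5.69827991e-01  8.21763993e-01 -3.99831682e-05] 55.2617680752008 [-3.88299753e-01  2.00012101e-01  1.40030000e+00  5.20841499e-05
  1.54170045e+00 -1.35280107e+00] [-0.30106237 -0.06832299  0.58613198]
[ 0.54233135 -0.1854259   0.01884635]
```

View pics/w1.png

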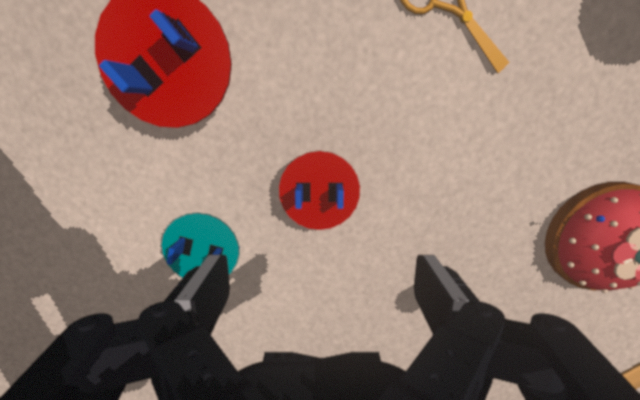

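The wrist view shows the small cap centred at about (319,190) with its tabs at (302,195) and (337,195), in line with the fingers. Finger room is clear. Next I'll fit the flange circle and the tabs.

Run:
```python
from h import *
im,d,P=cloud('w1'); H,S,V=cv2.split(cv2.cvtColor(im,cv2.COLOR_BGR2HSV).astype(int)); v,u=np.mgrid[:400,:640]
n=(abs(u-320)<46)&(abs(v-190)<46)&(d>0)
red=n&((H<8)|(H>172))&(S>150); red=red&(P[...,2]>.012)
c,r=cv2.minEnclosingCircle((P[red][:,:2]*1000).astype(np.float32));print(c,r)
m=cv2.convexHull(P[red][:,:2].astype(np.float32)*1000);M=cv2.moments(m);print(M['m10']/M['m00'],M['m01']/M['m00'],(M['m00']/np.pi)**.5)
t=P[n&(H>100)&(H<135)&(S>100)];t=t[t[:,2]>.025]
k=cv2.kmeans(t[:,:2].astype(np.float32),2,None,(3,50,1e-6),5,0)[2];print(len(t),k,k.mean(0),np.degrees(np.arctan2(*(k[1]-k[0])[::-1])),t[:,2].max(), (t[:,:2]-[.535,-.179])@np.array([.57,.822])@np.ones(1) if 0 else '')
s=(t[:,:2]-[.535,-.179])@np.array([.57,.822]);print(np.percentile(s,[0,10,50,90,100]))
```

```text
(535.3984375, -181.8438720703125) 36.55669403076172
535.0360838608259 -181.81105704125352 35.942922050201005
285 [[ 0.52387965 -0.19441319]
 [ 0.54315853 -0.16614075]] [ 0.5335191  -0.18027696] 55.710045 0.04464768438013014 
[-0.02216796 -0.02077277 -0.01685079  0.01639417  0.01734216]
```

Emit:
arm_command(commands=[{"dp": [-0.011, -0.016, 0.35], "twist": 0}, {"dp": [0, 0, 0.35], "twist": 0}, {"dp": [0, 0, 0.35], "twist": 0}, {"dp": [0, 0, 0.245], "twist": 0}, {"dp": [0, 0, 0], "twist": 0}])

```text
time: 2.28
tcp_pos: [0.5336, -0.1803, 0.0197]
eef_rot: [0.298, 0.955, 0.0, -0.002]
force: [0.3, -0.2, -0.7]
grip_width: 0.0853
grip_force: 0.0
```

Emit:
arm_command(commands=[{"dp": [0, 0, 0], "twist": 0}, {"dp": [0, 0, 0], "twist": 0}, {"dp": [0, 0, 0], "twist": 0}, {"dp": [0, 0, 0], "twist": 0}, {"dp": [0, 0, 0], "twist": 0}, {"dp": [0, 0, 0], "twist": 0}, {"dp": [0, 0, 0], "twist": 0}, {"dp": [0, 0, 0], "twist": 0}], gripper=-1, squeeze=25)

```text
time: 3.28
tcp_pos: [0.5361, -0.1814, 0.0242]
eef_rot: [0.297, 0.955, -0.0, 0.002]
force: [-1.9, 0.3, 8.3]
grip_width: 0.025
grip_force: 26.4
```

Emit:
arm_command(commands=[{"dp": [0, 0, -0.1], "twist": 0}, {"dp": [0, 0, -0.4], "twist": 0}, {"dp": [0, 0, -0.5], "twist": 0}, {"dp": [0, 0, -0.5], "twist": 0}, {"dp": [0, 0, 0], "twist": 0}, {"dp": [0, 0, 0], "twist": 0}, {"dp": [0, 0, 0], "twist": 0}])

```text
time: 4.15
tcp_pos: [0.5342, -0.1806, 0.1699]
eef_rot: [0.297, 0.955, 0.0, -0.002]
force: [0.3, 0.5, -1.7]
grip_width: 0.0253
grip_force: 24.9
```

Run:
```python
from h import *
s=readout.state();print(s['time'],s['tcp_pos'],s['force'],s['ft_torque'],s['grip_width'],s['grip_force'])
snap('wrist','w2');snap('side','s2')
a=cv2.imread('pics/w2.png')[80:400,160:480];b=cv2.imread('pics/s2.png')[60:220,280:440];cv2.imwrite('pics/c2.png',np.hstack([a,cv2.resize(b,(320,320))]))
```

```text
4.15 [ 0.53422936 -0.18061961  0.1699216 ] [ 0.32531025  0.51058445 -1.70369734] [-0.0444446  -0.00793504  0.02012882] 0.025315989532046248 24.931666553020477
```

View pics/c2.png

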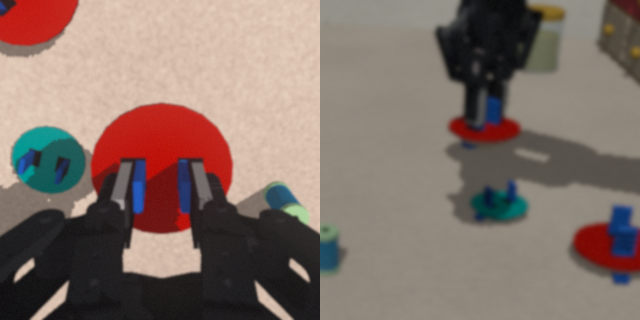

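The cap is held and lifted, with both tabs drawn in. Next I'll measure the cap in the hand and refine the caddy axis and rim height.

Run:
```python
from h import *
from scipy.optimize import least_squares
def circ(q):
    r=least_squares(lambda p:np.hypot(q[:,0]-p[0],q[:,1]-p[1])-p[2],[*q[:,:2].mean(0),.03],loss='soft_l1',f_scale=.001).x; return r.round(4)
im,d,P=cloud('w2'); H,S,V=cv2.split(cv2.cvtColor(im,cv2.COLOR_BGR2HSV).astype(int)); v,u=np.mgrid[:400,:640]
red=(abs(u-322)<90)&(v>175)&(v<330)&((H<8)|(H>172))&(S>150)&(P[...,2]>.1)
p=P[red]; A=np.c_[p[:,:2]-[.5342,-.1806],np.ones(len(p))]; print('plane',np.linalg.lstsq(A,p[:,2],rcond=None)[0], np.median(p[:,2]))
h=cv2.convexHull((p[:,:2]).astype(np.float32))[:,0]; print('flange',circ(h),len(h))
t=P[(abs(u-322)<50)&(v>220)&(v<310)&(H>105)&(H<130)&(S>120)&(P[...,2]>.1)]; print('tabs',np.percentile(t,[2,50,98],axis=0).round(4).tolist())
for f,rc in(('scene0',(413,258)),('side0',(315,285))):
    im,d,P=cloud(f); H,S,V=cv2.split(cv2.cvtColor(im,cv2.COLOR_BGR2HSV).astype(int))
    ok=(np.hypot(P[...,0]-.5555,P[...,1]-.173)<.055)&(P[...,2]>.055)
    br=ok&(H>15)&(H<32)&(S>110); q=P[br]; print(f,np.histogram(q[:,2],np.arange(.055,.09,.002)))
    zt=np.percentile(q[:,2],97); q=q[q[:,2]>zt-.004]; print(zt,np.median(q[:,2]),'outer',circ(cv2.convexHull(q[:,:2].astype(np.float32))[:,0]))
    st=ok&(S<70); q=P[st]; print('tray',len(q),np.median(q[:,2]),circ(cv2.convexHull(q[:,:2].astype(np.float32))[:,0]))
```

```text
plane [-0.08848989  0.06587259  0.16472613] 0.16492808917497578
flange [ 0.5338 -0.1801  0.0363] 28
tabs [[0.5205, -0.1929, 0.1678], [0.5325, -0.1833, 0.1882], [0.5447, -0.166, 0.1919]]
scene0 (array([ 16,  16,  21,  19,  28,  37, 249, 345,  25,   1,   0,   0,   0,
         0,   0,   0,   0]), array([0.055, 0.057, 0.059, 0.061, 0.063, 0.065, 0.067, 0.069, 0.071,
       0.073, 0.075, 0.077, 0.079, 0.081, 0.083, 0.085, 0.087, 0.089]))
0.07103891961304318 0.0692531633803069 outer [0.5563 0.1722 0.0424]
tray 421 0.07076985793102042 [0.5518 0.1716 0.0272]
side0 (array([ 62,  66,  65,  63,  71,  80, 842, 376,   3,   0,   0,   0,   0,
         0,   0,   0,   0]), array([0.055, 0.057, 0.059, 0.061, 0.063, 0.065, 0.067, 0.069, 0.071,
       0.073, 0.075, 0.077, 0.079, 0.081, 0.083, 0.085, 0.087, 0.089]))
0.06985553080895308 0.06865614537929693 outer [0.5538 0.1735 0.0423]
tray 789 0.07015955412690789 [0.5539 0.1688 0.0277]
```

Emit:
arm_command(commands=[{"dp": [0.2, 0.3, 0], "twist": 0}, {"dp": [0.31, 0.49, 0], "twist": 0}, {"dp": [0.31, 0.49, 0], "twist": 0}, {"dp": [0.31, 0.49, 0], "twist": 0}, {"dp": [0.31, 0.49, 0], "twist": 0}, {"dp": [0, 0, 0], "twist": 0}, {"dp": [0, 0, 0], "twist": 0}, {"dp": [0, 0, 0], "twist": 0}])

```text
time: 5.25
tcp_pos: [0.5446, 0.0856, 0.1715]
eef_rot: [0.298, 0.955, -0.0, -0.0]
force: [-1.3, 0.2, -1.3]
grip_width: 0.0253
grip_force: 24.9
```

Emit:
arm_command(commands=[{"dp": [0.2, 0.39, 0], "twist": 0}, {"dp": [0.21, 0.39, 0], "twist": 0}, {"dp": [0, 0, 0], "twist": 0}, {"dp": [0, 0, 0], "twist": 0}, {"dp": [0, 0, 0], "twist": 0}, {"dp": [0, 0, 0], "twist": 0}])

```text
time: 6.0
tcp_pos: [0.5553, 0.1734, 0.1719]
eef_rot: [0.298, 0.955, 0.0, 0.0]
force: [0.2, 0.2, -1.8]
grip_width: 0.025
grip_force: 25.0
```

Run:
```python
from h import *
def plane(f,c,zmin,zmax):
    im,d,P=cloud(f); H,S,V=cv2.split(cv2.cvtColor(im,cv2.COLOR_BGR2HSV).astype(int))
    red=((H<8)|(H>172))&(S>150)&(np.hypot(P[...,0]-c[0],P[...,1]-c[1])<.045)&(P[...,2]>zmin)&(P[...,2]<zmax)
    p=P[cv2.erode(red.astype(np.uint8),np.ones((3,3)))>0]; A=np.c_[p[:,:2]-c,np.ones(len(p))]
    print(f,len(p),np.linalg.lstsq(A,p[:,2],rcond=None)[0].round(4),p[:,:2].min(0).round(3),p[:,:2].max(0).round(3))
c=[.535,-.181]; plane('w1',c,.015,.023);plane('scene0',c,.012,.025);plane('side0',c,.012,.025);plane('w2',c,.14,.2);plane('s2',c,.14,.2)
s=readout.state();print(s['time'],s['tcp_pos'],s['force'],s['ft_torque'])
for n in('wrist','side','scene'):
    snap(n,n+'3')
    if n!='wrist' or 1: plane(n+'3',list(s['tcp_pos'][:2]),.14,.2)
a=cv2.imread('pics/wrist3.png')[80:400,160:480];b=cv2.imread('pics/side3.png')[120:340,220:440];cv2.imwrite('pics/c3.png',np.hstack([a,cv2.resize(b,(320,320))]))
```

```text
w1 3648 [ 0.0006 -0.0009  0.0191] [ 0.5   -0.216] [ 0.57  -0.147]
scene0 139 [0.0088 0.0075 0.0188] [ 0.507 -0.209] [ 0.566 -0.152]
side0 169 [-0.0042  0.0137  0.0179] [ 0.503 -0.2  ] [ 0.564 -0.146]
w2 8669 [-0.0062  0.0037  0.1649] [ 0.498 -0.213] [ 0.569 -0.145]
s2 148 [-0.0108  0.0081  0.1638] [ 0.5   -0.194] [ 0.564 -0.142]
6.0 [0.55525543 0.17338295 0.17194764] [ 0.24346814  0.19816212 -1.75295443] [-0.01825996 -0.031756    0.00628529]
wrist3 8767 [-0.0036  0.002   0.1669] [0.519 0.141] [0.59  0.209]
side3 819 [-0.006   0.0047  0.1659] [0.519 0.151] [0.587 0.213]
scene3 191 [0.0083 0.0141 0.1661] [0.532 0.163] [0.587 0.206]
```

View pics/c3.png

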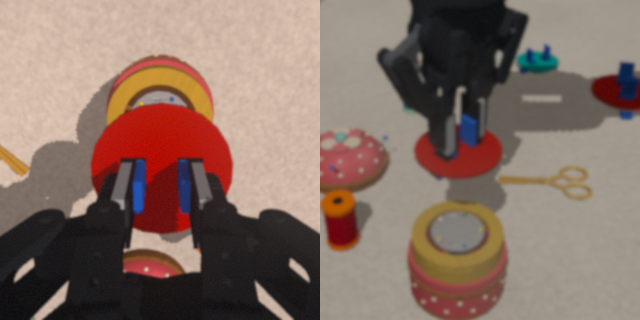

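The cap is level in the hand. The wrist crop shows the rim arc beyond the flange, so I'll use it to check the caddy axis relative to the cap in the same camera.

Run:
```python
from h import *
from scipy.optimize import least_squares
im,d,P=cloud('wrist3'); H,S,V=cv2.split(cv2.cvtColor(im,cv2.COLOR_BGR2HSV).astype(int)); v,u=np.mgrid[:400,:640]
br=(H>15)&(H<32)&(S>110)&(P[...,2]>.06)&(P[...,2]<.09)&(np.hypot(P[...,0]-.555,P[...,1]-.173)<.06)
q=P[br]; print(len(q),np.percentile(q[:,2],[5,50,95]))
zt=np.median(q[:,2]); q=q[abs(q[:,2]-zt)<.003]
r=np.hypot(q[:,0]-.555,q[:,1]-.173); th=np.degrees(np.arctan2(q[:,1]-.173,q[:,0]-.555)); print(th.min(),th.max(),r.min(),r.max())
b=np.round(th/3); E=np.array([q[b==k][np.argmax(r[b==k])] for k in np.unique(b) if (b==k).sum()>5 and r[b==k].max()>.038]);I=np.array([q[b==k][np.argmin(r[b==k])] for k in np.unique(b) if (b==k).sum()>5])
f=lambda Q,R:least_squares(lambda p:np.hypot(Q[:,0]-p[0],Q[:,1]-p[1])-R,[.555,.173],loss='soft_l1',f_scale=.001)
for n,Q,R in(('outer',E,.0425),('inner',I[np.hypot(I[:,0]-.555,I[:,1]-.173)<.034],.0302)): s=f(Q,R);print(n,len(Q),s.x,s.cost)
red=((H<8)|(H>172))&(S>150)&(P[...,2]>.15)&(P[...,2]<.18)
h=cv2.convexHull(P[red][:,:2].astype(np.float32))[:,0];print('flange',f(h,.0365).x)
```

```text
2312 [0.06825725 0.06962318 0.07074442]
-179.88852975941407 179.90585492680793 0.018911791155067616 0.043710248336324746
outer 64 [0.55515597 0.17164965] 2.527386866335839e-06
inner 57 [0.55580438 0.17181005] 3.2906402515484796e-05
flange [0.55483767 0.17388865]
```

Emit:
arm_command(commands=[{"dp": [-0.01, -0.014, 0.2], "twist": 0}, {"dp": [0, 0, 0.3], "twist": 0}, {"dp": [0, 0, 0.2], "twist": 0}, {"dp": [0, 0, 0], "twist": 0}, {"dp": [0, 0, 0], "twist": 0}, {"dp": [0, 0, 0], "twist": 0}, {"dp": [0, 0, 0], "twist": 0}])

```text
time: 7.02
tcp_pos: [0.5555, 0.1727, 0.1027]
eef_rot: [0.297, 0.955, 0.0, 0.001]
force: [0.8, -0.3, -1.7]
grip_width: 0.025
grip_force: 25.0
```

Emit:
arm_command(commands=[{"dp": [0, 0, 0.02], "twist": 0}, {"dp": [0, 0, 0.02], "twist": 0}, {"dp": [0, 0, 0.02], "twist": 0}, {"dp": [0, 0, 0.02], "twist": 0}, {"dp": [0, 0, 0.02], "twist": 0}, {"dp": [0, 0, 0], "twist": 0}, {"dp": [0, 0, 0], "twist": 0}])

```text
time: 7.9
tcp_pos: [0.5552, 0.1727, 0.092]
eef_rot: [0.297, 0.955, 0.0, 0.0]
force: [-1.6, -0.5, 1.6]
grip_width: 0.025
grip_force: 25.6
```

Emit:
arm_command(commands=[{"dp": [0, 0, 0.01], "twist": 0}, {"dp": [0, 0, 0.01], "twist": 0}, {"dp": [0, 0, 0.01], "twist": 0}, {"dp": [0, 0, 0.01], "twist": 0}, {"dp": [0, 0, 0], "twist": 0}])

```text
time: 8.52
tcp_pos: [0.5552, 0.1727, 0.0878]
eef_rot: [0.297, 0.955, 0.0, 0.0]
force: [-2.2, 0.5, 1.8]
grip_width: 0.0249
grip_force: 25.7
```

Emit:
arm_command(commands=[{"dp": [0, 0, 0.01], "twist": 0}, {"dp": [0, 0, 0.01], "twist": 0}, {"dp": [0, 0, 0.01], "twist": 0}, {"dp": [0, 0, 0], "twist": 0}])

```text
time: 9.02
tcp_pos: [0.5552, 0.1727, 0.0848]
eef_rot: [0.297, 0.955, 0.0, 0.0]
force: [-1.9, -1.1, 2.5]
grip_width: 0.025
grip_force: 25.8
```

Emit:
arm_command(commands=[{"dp": [0, 0, 0.01], "twist": 0}, {"dp": [0, 0, 0.01], "twist": 0}, {"dp": [0, 0, 0], "twist": 0}])

```text
time: 9.4
tcp_pos: [0.5552, 0.1727, 0.0827]
eef_rot: [0.297, 0.955, 0.0, 0.0]
force: [-2.1, -0.3, 3.1]
grip_width: 0.025
grip_force: 25.8
```

Emit:
arm_command(commands=[{"dp": [0, 0, 0.01], "twist": 0}, {"dp": [0, 0, 0.01], "twist": 0}, {"dp": [0, 0, 0], "twist": 0}])

```text
time: 9.78
tcp_pos: [0.5552, 0.1727, 0.0807]
eef_rot: [0.297, 0.955, 0.0, 0.0]
force: [-1.7, -0.1, 4.1]
grip_width: 0.0249
grip_force: 25.8
```

Emit:
arm_command(commands=[{"dp": [0, 0, 0.005], "twist": 0}, {"dp": [0, 0, 0.005], "twist": 0}, {"dp": [0, 0, 0], "twist": 0}])

```text
time: 10.15
tcp_pos: [0.5552, 0.1726, 0.0798]
eef_rot: [0.297, 0.955, 0.0, 0.0]
force: [-1.7, -0.5, 3.6]
grip_width: 0.0253
grip_force: 25.9
```

Emit:
arm_command(commands=[{"dp": [0, 0, 0.005], "twist": 0}, {"dp": [0, 0, 0], "twist": 0}, {"dp": [0, 0, 0], "twist": 0}])

```text
time: 10.52
tcp_pos: [0.5552, 0.1727, 0.0793]
eef_rot: [0.297, 0.955, 0.0, 0.0]
force: [-1.4, -0.5, 2.7]
grip_width: 0.0252
grip_force: 25.9
```

Emit:
arm_command(commands=[{"dp": [0, 0, 0.004], "twist": 0}, {"dp": [0, 0, 0], "twist": 0}, {"dp": [0, 0, 0], "twist": 0}])

```text
time: 10.9
tcp_pos: [0.5552, 0.1726, 0.0789]
eef_rot: [0.297, 0.955, 0.0, 0.0]
force: [-2.4, -0.3, 4.1]
grip_width: 0.0251
grip_force: 25.9
```

Emit:
arm_command(commands=[{"dp": [0, 0, 0.005], "twist": 0}, {"dp": [0, 0, 0], "twist": 0}, {"dp": [0, 0, 0], "twist": 0}])

```text
time: 11.28
tcp_pos: [0.5552, 0.1727, 0.0787]
eef_rot: [0.297, 0.955, 0.0, 0.0]
force: [-3.5, 0.1, 5.5]
grip_width: 0.0256
grip_force: 26.2
```

Emit:
arm_command(commands=[{"dp": [0, 0, 0.003], "twist": 0}, {"dp": [0, 0, 0], "twist": 0}, {"dp": [0, 0, 0], "twist": 0}])

```text
time: 11.65
tcp_pos: [0.5552, 0.1727, 0.0785]
eef_rot: [0.297, 0.955, 0.0, 0.0]
force: [-3.0, 0.0, 5.4]
grip_width: 0.0252
grip_force: 26.4
```

Emit:
arm_command(commands=[{"dp": [0, 0, 0.004], "twist": 0}, {"dp": [0, 0, 0], "twist": 0}, {"dp": [0, 0, 0], "twist": 0}])

```text
time: 12.02
tcp_pos: [0.5552, 0.1727, 0.0784]
eef_rot: [0.297, 0.955, 0.0, 0.0]
force: [-2.9, 0.3, 6.9]
grip_width: 0.0254
grip_force: 26.6
```

Emit:
arm_command(commands=[{"dp": [0, 0, 0.003], "twist": 0}, {"dp": [0, 0, 0], "twist": 0}, {"dp": [0, 0, 0], "twist": 0}])

```text
time: 12.4
tcp_pos: [0.5553, 0.1727, 0.0783]
eef_rot: [0.297, 0.955, 0.0, 0.0]
force: [-4.2, -0.0, 8.2]
grip_width: 0.0249
grip_force: 26.8
```

Contact is felt: about 10 N net, of which roughly 4.5 N is the tray, at the height vision predicted for home. I'll release now with a slight follow-down, because the pads swing back as they open.

Emit:
arm_command(commands=[{"dp": [0, 0, 0.006], "twist": 0}, {"dp": [0, 0, 0.004], "twist": 0}, {"dp": [0, 0, 0], "twist": 0}, {"dp": [0, 0, 0], "twist": 0}, {"dp": [0, 0, 0], "twist": 0}, {"dp": [0, 0, 0], "twist": 0}], gripper=0.35)

```text
time: 13.15
tcp_pos: [0.5552, 0.1726, 0.0764]
eef_rot: [0.297, 0.955, 0.0, 0.0]
force: [-0.2, -0.1, 0.1]
grip_width: 0.0575
grip_force: 0.0
```

Emit:
arm_command(commands=[{"dp": [0, 0, -0.1], "twist": 0}, {"dp": [0, 0, -0.3], "twist": 0}, {"dp": [0, 0, -0.4], "twist": 0}, {"dp": [0, 0, -0.4], "twist": 0}, {"dp": [0, 0, 0], "twist": 0}, {"dp": [0, 0, 0], "twist": 0}, {"dp": [0, 0, 0], "twist": 0}])

```text
time: 14.02
tcp_pos: [0.5546, 0.1725, 0.195]
eef_rot: [0.297, 0.955, -0.001, -0.001]
force: [0.3, 0.5, -0.6]
grip_width: 0.0575
grip_force: 0.0
```

Run:
```python
from h import *
c=[.5552,.1725]
for n in('wrist','side'):
    f=snap(n,n+'4'); im,d,P=cloud(f); H,S,V=cv2.split(cv2.cvtColor(im,cv2.COLOR_BGR2HSV).astype(int))
    near=np.hypot(P[...,0]-c[0],P[...,1]-c[1])<.05
    m=near&((H<8)|(H>172))&(S>165)&(P[...,2]>.065); p=P[cv2.erode(m.astype(np.uint8),np.ones((3,3)))>0]
    print(n,len(p),np.linalg.lstsq(np.c_[p[:,:2]-c,np.ones(len(p))],p[:,2],rcond=None)[0].round(4),((p.min(0)+p.max(0))/2).round(4))
    t=P[near&(H>105)&(H<130)&(S>120)&(P[...,2]>.082)]; s=(t[:,:2]-c)@np.array([.57,.822]); print('tabs',len(t),np.percentile(s,[1,10,50,90,99]).round(4),t[:,2].max())
a=cv2.imread('pics/wrist4.png')[80:400,160:480];b=cv2.imread('pics/side4.png')[180:340,235:395];cv2.imwrite('pics/c4.png',np.hstack([a,cv2.resize(b,(320,320))]))
```

```text
wrist 3922 [ 0.     -0.0008  0.0756] [0.5549 0.1729 0.0757]
tabs 300 [-0.0189 -0.018  -0.0145  0.0189  0.0198] 0.28740801050193
side 617 [-0.0014  0.0013  0.0746] [0.553  0.1769 0.0747]
tabs 72 [-0.0176 -0.0161 -0.0153 -0.0146  0.0195] 0.10015209946854603
```

View pics/c4.png

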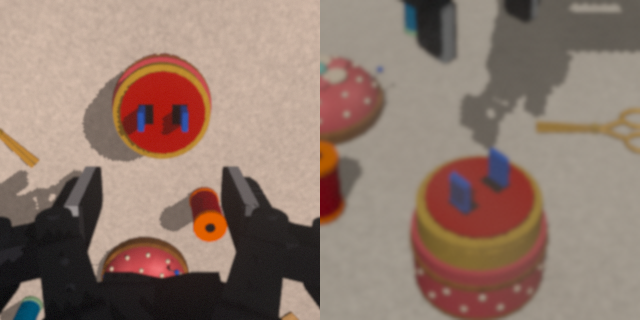

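The cap sits level and centred, with its flange top at z ≈ 75.5 mm. That matches the rim height plus 4 mm of flange and the 1.8 mm rise. The tabs are back out at ±20 mm, so it is locked.

```bash
python3 -c "
from h import *
print(bot.hand_in())"
```

```text
the job is handed in; nothing more can be done
None
```

The cap is locked in the caddy's mouth, level with both tabs sprung out, using about 10 N at the last reading before release; the job was handed in at about 14 s of the 45 s limit, and no verdict was returned.

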